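Seat the well plate and set its clamp screw

ROBOT

A 7-joint arm with a two-finger parallel gripper is mounted at the origin on a cart in front of the work surface, level with it; the furniture and walls round the work are solid. World frame = base frame: x ahead of the robot, y to its left, z up, the work surface at z = 0. Lengths are in m, angles in rad, forces in N, time in s.
With the tool pointing down it reaches from about 0.4 to 0.85 m from the base axis. Payload 10.4 kg.
Tool frame: the origin (TCP) lies at the very end of the fingers, on their centre line; the grasp point (between the pads) lies 19 mm behind it (arm.hold_point_z is the distance from the TCP to the grasp point, in m); z points along the fingers, y is the line along which they close (so a half turn about z gives the same grasp; the last joint's range is limited). The gripper opens to 85 mm and grips with 20 to 120 N. Pads are 22 mm wide; open, the fingers measure 114 mm over their backs; the gripper's body (76 mm by 85 mm) begins 54 mm behind the grasp point. The pads swing forward as they close: fully open they stand 13 mm farther back than shut.
Start: joints at [-1.277, 0.332, -0.065, 1.46, 0.022, 1.35, -0.088], TCP at [0.195, 0.594, 0.231] pointing down, gripper open.
Joint ranges: [-2.6, 2.6], [-0.5, 2.12], [-1.47, 1.34], [0.16, 2.42], [-1.27, 4.41], [0.06, 2.06], [-2.6, 2.6]. Speed limits (rad/s): [2.22, 2.22, 2.79, 2.79, 3.14, 3.14, 3.14].

INTERFACE

Orientations are given as a rotation vector (axis times angle).
In Python, from rig import arm, snapshot, camera_model gives the robot as it stands. The module is installed in compiled form; this text tells all that it offers. Calls block until the motion is done:
- arm.move_to(position, orientation): joint-space move of the TCP to a pose.
- arm.movel(position, v=0.15, frame=None): straight line of the TCP; frame=None keeps the orientation; v is the mean speed in m/s.
- arm.set_joints(angles): joint-space move.
- arm.open_jaws() and arm.close_gripper(): open the fingers fully, or close them until they stop; the grip force is fixed at half the most.
- arm.dwell(seconds).
- arm.solve_ik(position, orientation): joint angles nearest the present ones, or None.
- arm.sense(): the state.
- snapshot(name): name is "side" or "top" or "wrist"; returns (picture, depth): 400x640x3 uint8, red, green, blue; 400x640 float32, m along the optical axis (not along the pixel's ray), 0 where there is no reading.
- camera_model(name): a dict with "fx", "fy", "cx", "cy" (pixels), "cam_to_world" (4x4, takes a point from camera to world coordinates). Camera axes: x right, y down, z forward; pixel columns grow to the right and rows downward; lengths in m; the calibration is good to about 2 mm. A picture is of the moment at which its call begins: read the wrist's pose just before it. camera_model takes no time and is no camera call; for the wrist camera it gives the pose at the moment of the call.
A pose or a line that the arm cannot do raises arm.IKError and nothing moves.
- arm.hand_in(): hands the job in; it is judged then, once.
The state is a dict: "time": time; "joint_positions": joint angles; "qvel": joint speeds; "tau": joint torques, N m; "tcp_pos": TCP position; "orientation": TCP orientation; "ft_force": force on the tool from outside, world axes, zero at the start; "torque": the same for the moment, N m; "width": finger opening in m; "gripper_force": force on a finger pad.
Only numpy, scipy, OpenCV 4.12 (cv2) and the standard library are available. Lean on these libraries where they do the work, as an engineer would, in place of code of your own. Each camera call takes 0.05 s, during which the arm holds its last target. There are 200 camera calls.

TASK

Slide the well plate with the coloured wells along the bench, without lifting it, into the open nest until it is fully home against the stop. Then turn the clamp's wing screw clockwise until it seats, back it off a quarter turn so that the plate is held with a little clearance, and finish while still gripping the screw there: do not let go. Leave the other things on the bench where they are.

Things in the scene. Friction and masses are not known exactly. Their poses are not given: they have to be found in the camera images.
- plate_center (a point): Centre, 7 mm above the bench, of the loose white 96-well plate with orange and red wells: 86 mm along its x, 128 mm along y, 14 mm high, about 50 g. It starts before the nest's mouth, 90 to 120 mm short of home along the nest's x, up to 13 mm aside, turned up to 0.2 rad. Its x axis points roughly into the nest: push the long edge on its -x side.
- nest_center (a point): Where the plate's centre belongs, 7 mm above the bench. The nest is a fixed aluminium U frame without a floor; the plate slides in along its +x axis to a stop face at x = +43.5 mm. 133 mm between the side fences (12 mm high, polished, x = -10 to +55 mm). The wing screw's axis is at x = +60.5 mm on a blue block 46 mm high.
- wing_center (a point): Centre of the clamp thumbscrew's wing, 88.5 mm above the bench on the screw's vertical axis. The wing is a black bar with one orange end (+x): 42 mm long along its x, 12 mm thick along y, 75 to 102 mm above the bench, on a round hub 20 mm across. Pinch it from above across the 12 mm; its sides are free. It turns with the screw, without rising or sinking.
- thumbscrew (a joint): Screw angle, rad: grows clockwise seen from above (tightening). Wing's heading = nest's heading minus this angle. Hard stop (seat) at 3.0; starts between 0.1 and 1.1; a quarter turn back from the seat is 1.43. Takes 0.05 N m to turn, stays where it is left. The strap comes down 2 mm per rad.
- plain_plate: Bystander: a plain pale plate without coloured wells, 86x128x15 mm, origin at the centre of its underside; leave alone.
- green_vial: Bystander: small standing vial with green cap, 22 mm across, 54 mm high, origin at the centre of its underside; leave alone.
- red_vial: Bystander: small standing vial with red cap, 22 mm across, 54 mm high, origin at the centre of its underside; leave alone.
- nest_mouth (a point): Middle of the nest's mouth on the bench, 39 mm along -x from nest_center, same axes. Flared lead-ins 12 mm high narrow from about 160 mm here to 133 mm at 29 mm further in. A steel clamp strap hangs over the plate's rear edge, clear until the screw seats. All of the fixture but the screw is below 62 mm. Fixed beside it: left, a thermal cycler 430 mm tall; right, a soap bottle 190 mm tall.

How it is judged:
On the way, in this order (a step that is already met when the one before it is completed fails the run):
1. the coloured well plate is home in the nest (horizontal distance between plate_center and nest_center below 0.006 m and angle between the x axis of plate_center and the x axis of nest_center, either way round below 0.06 rad and height (world z) of plate_center below 0.012 m), for 0.2 s.
2. the screw is turned to its seat with the plate home (value of joint thumbscrew above 2.92 rad and horizontal distance between plate_center and nest_center below 0.006 m), for 0.05 s.
At the end, for the whole second after the job is handed in: The coloured plate lies flat in the nest with its centre within 6 mm of home and within 0.06 rad of square; the screw, having been seated, stands still a quarter turn back from its seat, within 0.18 rad (between 1.25 and 1.61 rad), and the fingers still grip it with more than 2 N (all of step 1 and value of joint thumbscrew between 1.25 and 1.61 rad and velocity of joint thumbscrew between -0.05 and 0.05 rad/s and contact force between the fingers and thumbscrew above 2 N); the arm keeps its last pose, push and grip.
It fails at once if the well plate is lifted off the bench (height (world z) of plate_center above 0.03 m).
It fails at once if a bystander is moved by more than 20 mm (distance of any of plain_plate, green_vial, red_vial from where it was at the start of the episode above 0.02 m).
It also fails if it takes over 64 s, if anything falls off the work surface, if the arm or the gripper's body presses on something with over 40 N, if the wrist force passes 120 N, or if a joint passes its speed limit or range.

## Working session

There is one attempt and no reset: what is moved stays moved. The work goes in short steps, each a Python script; the robot and the scene stay as the last script left them, time stands still between calls to the robot, and variables do not carry over. Pictures are saved under pics/ and viewed, at most 10 in all, crops included, and the job is handed in when it is done.

```bash
mkdir -p pics
python3 - <<'E'
from rig import arm,snapshot,camera_model
import cv2,numpy as np
for n in("top","side"):
    p,d=snapshot(n);cv2.imwrite(f"pics/{n}0.png",p[...,::-1]);np.save(f"pics/{n}0.npy",d);m=camera_model(n);print(n,m['fx'],m['cx'],m['cy'],np.round(m['cam_to_world'],3))
s=arm.sense();print(s['time'],s['tcp_pos'],s['orientation'],s['width'],arm.hold_point_z)
E
```

```text
top 362.648947931399 321.4834666538812 194.65600074819156 [[-0.028 -0.998  0.06   0.461]
 [-1.     0.027 -0.011 -0.095]
 [ 0.009 -0.061 -0.998  1.33 ]
 [ 0.     0.     0.     1.   ]]
side 438.29372283152327 313.8095825727711 198.32042178740485 [[-0.987  0.141 -0.082  0.618]
 [ 0.162  0.802 -0.574  0.609]
 [-0.015 -0.58  -0.814  1.077]
 [ 0.     0.     0.     1.   ]]
0.1 [0.19465036 0.59356683 0.23060476] [-4.95595132e-01 -3.10213638e+00  1.97543120e-03] 0.08536546185030336 0.0187
```

View pics/top0.png

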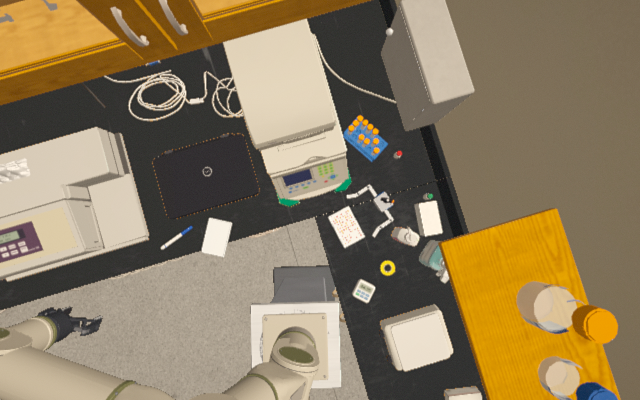

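View pics/side0.png

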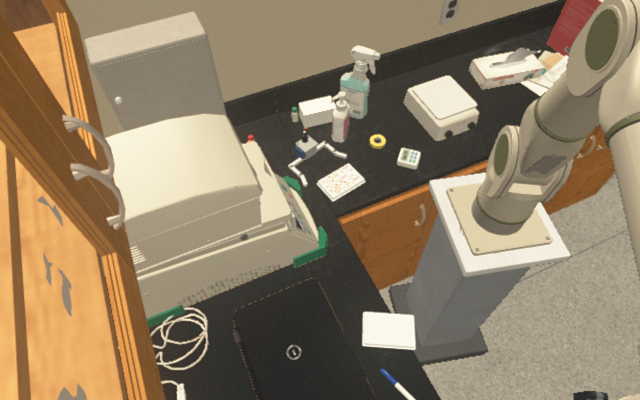

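The top view shows the coloured plate at about (347,227), the nest and wing screw at about (382,203), a tall cycler to the left, and a soap bottle to the right. Next I'll deproject some points and zoom in.

```bash
cat > h.py <<'E'
from rig import arm,snapshot,camera_model
import cv2,numpy as np
from scipy.spatial.transform import Rotation as R
def rays(m,uv):
    uv=np.atleast_2d(uv).astype(float)
    d=np.c_[(uv[:,0]-m['cx'])/m['fx'],(uv[:,1]-m['cy'])/m['fy'],np.ones(len(uv))]
    T=np.array(m['cam_to_world']); return T[:3,3],d@T[:3,:3].T
def onplane(m,uv,z):
    o,d=rays(m,uv); return o+d*((z-o[2])/d[:,2])[:,None]
def cloud(m,dep):
    v,u=np.indices(dep.shape); o,d=rays(m,np.c_[u.ravel(),v.ravel()])
    return (o+d*dep.ravel()[:,None]).reshape(*dep.shape,3)
def down(yaw): # tool z down, tool y axis heading = yaw
    y=np.array([np.cos(yaw),np.sin(yaw),0]);z=np.array([0,0,-1.])
    return R.from_matrix(np.c_[np.cross(y,z),y,z]).as_rotvec()
E
python3 - <<'E'
from h import *
m=camera_model("top");d=np.load("pics/top0.npy");P=cloud(m,d)
for n,(u,v) in dict(plate=(347,227),wing=(386,201),box=(429,218),soap=(404,236),soap2=(434,258),redv=(398,155),greenv=(428,196),cyc=(310,180),cyc2=(345,185),cyc3=(288,202),cyctop=(280,90),white=(217,237),cyclip=(318,140)).items(): print(n,P[v,u].round(3))
s=arm.sense();print(R.from_rotvec(s['orientation']).as_matrix().round(2))
T=np.array(camera_model("wrist")['cam_to_world']);print(T.round(3), camera_model("wrist")['fx'])
for z in(.35,.45):
  for x,y in((.33,-.2),(.4,-.2),(.45,-.25)): 
    for w in (0,.6,-.97,-.97+1.57,-.97-1.57): 
      q=arm.solve_ik([x,y,z],down(w)); print(z,x,y,w,None if q is None else np.round(q,2))
p=cv2.imread("pics/top0.png")[140:265,300:460];cv2.imwrite("pics/c.png",cv2.resize(p,None,fx=4.8,fy=4.8,interpolation=cv2.INTER_CUBIC))
E
```

```text
plate [ 0.42  -0.198  0.014]
wing [ 0.508 -0.328  0.095]
box [ 0.445 -0.483  0.061]
soap [ 0.389 -0.377  0.127]
soap2 [ 0.317 -0.465  0.152]
redv [ 0.673 -0.386  0.048]
greenv [ 0.523 -0.485  0.054]
cyc [ 0.587 -0.071  0.093]
cyc2 [ 0.57  -0.194  0.047]
cyc3 [0.515 0.01  0.046]
cyctop [ 0.788 -0.006  0.416]
white [0.398 0.271 0.014]
cyclip [ 0.691 -0.101  0.25 ]
[[-0.95  0.31 -0.  ]
 [ 0.31  0.95 -0.  ]
 [-0.   -0.   -1.  ]]
[[ 0.311  0.908  0.28   0.123]
 [ 0.951 -0.296 -0.094  0.617]
 [-0.003  0.295 -0.955  0.373]
 [ 0.     0.     0.     1.   ]] 354.450556066945
0.35 0.33 -0.2 0 [-0.53 -0.44  0.69  1.84  0.27  1.64  0.13]
0.35 0.33 -0.2 0.6 [-0.53 -0.44  0.69  1.84  0.27  1.64  0.73]
0.35 0.33 -0.2 -0.97 [-0.53 -0.44  0.69  1.84  0.27  1.64 -0.84]
0.35 0.33 -0.2 0.6000000000000001 [-0.53 -0.44  0.69  1.84  0.27  1.64  0.73]
0.35 0.33 -0.2 -2.54 [ 0.51 -0.24 -0.06  1.81 -0.02  1.57 -2.1 ]
0.35 0.4 -0.2 0 [-1.   -0.46  1.01  1.73  0.38  1.65  0.  ]
0.35 0.4 -0.2 0.6 [-0.97 -0.43  1.01  1.73  0.36  1.64  0.62]
0.35 0.4 -0.2 -0.97 [-0.95 -0.42  1.    1.73  0.35  1.64 -0.93]
0.35 0.4 -0
[... 762 characters left out ...]
-0.21 -0.06  1.59 -0.01  1.77 -2.1 ]
0.45 0.4 -0.2 0 [-0.62 -0.21  0.82  1.51  0.16  1.78  0.22]
0.45 0.4 -0.2 0.6 [-0.74 -0.25  0.89  1.51  0.2   1.79  0.78]
0.45 0.4 -0.2 -0.97 [-0.5  -0.18  0.73  1.51  0.12  1.77 -0.72]
0.45 0.4 -0.2 0.6000000000000001 [-0.74 -0.25  0.89  1.51  0.2   1.79  0.78]
0.45 0.4 -0.2 -2.54 [ 0.65 -0.07 -0.27  1.46 -0.02  1.75 -2.16]
0.45 0.45 -0.25 0 [-0.72  0.08  1.24  1.37 -0.08  1.75  0.51]
0.45 0.45 -0.25 0.6 [-0.26  0.05  0.73  1.36 -0.04  1.75  1.06]
0.45 0.45 -0.25 -0.97 [-0.54  0.06  1.04  1.36 -0.05  1.75 -0.49]
0.45 0.45 -0.25 0.6000000000000001 [-0.26  0.05  0.73  1.36 -0.04  1.75  1.06]
0.45 0.45 -0.25 -2.54 [-0.63  0.07  1.14  1.37 -0.06  1.75 -2.04]
```

View pics/c.png

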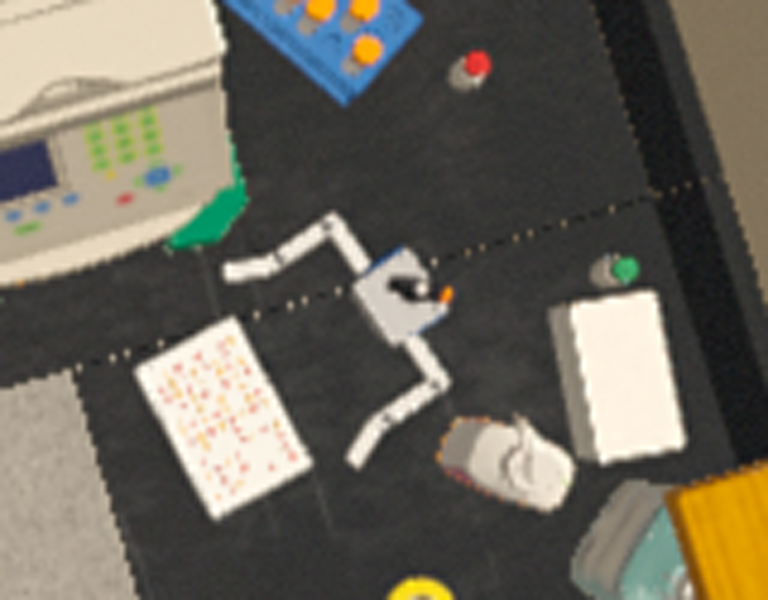

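The crop shows the nest U opening down-left toward the plate, with the wing at crop (405,290) and its orange end to the right. The robot should swing across high and tucked in, then look with the wrist camera.

Run:
```python
from h import *
arm.set_joints([-1.277,-0.21,-.06,1.59,-.01,1.77,-.088])
arm.set_joints([0.5,-0.21,-.06,1.59,-.01,1.77,1.1])
arm.move_to([.42,-.2,.37],down(.6))
s=arm.sense();print(s['time'],s['tcp_pos'],np.round(s['joint_positions'],2),s['ft_force'])
m=camera_model("wrist");p,d=snapshot("wrist");cv2.imwrite("pics/w1.png",p[...,::-1])
np.savez("pics/w1.npz",d=d,**m)
```

```text
4.0167 [ 0.42026334 -0.1993766   0.36964549] [ 0.47 -0.05 -0.12  1.61 -0.01  1.59  0.95] [-0.08025819  0.58489272  1.31274112]
```

View pics/w1.png

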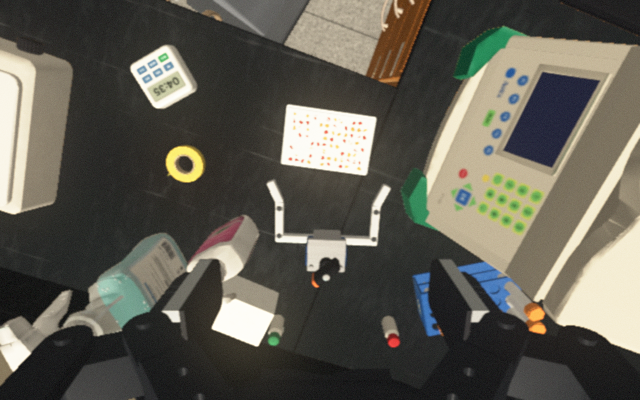

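The wrist view shows the plate at (329,139), the nest's U at (328,225), and the wing at (327,270) with its orange end at lower left. The soap bottle is near the nest's left arm in this image. Now I'll rectify and measure.

Run:
```python
from h import *
f=np.load("pics/w1.npz");m={k:f[k] for k in f};d=m['d'];P=cloud(m,d);p=cv2.imread("pics/w1.png")
# plate
g=p.min(2); mask=((p.max(2)>170)&(abs(P[...,2]-.014)<.008)&(np.hypot(P[...,0]-.42,P[...,1]+.2)<.1)).astype(np.uint8)
mask=cv2.morphologyEx(mask,cv2.MORPH_CLOSE,np.ones((7,7)))
n,l,st,c=cv2.connectedComponentsWithStats(mask);i=1+st[1:,4].argmax();v,u=np.nonzero(l==i)
W=onplane(m,np.c_[u,v],.014)[:,:2];r=cv2.minAreaRect((W*1000).astype(np.float32));print("plate",r)
# nest rectified at z=.012: centre c0, px 0.4mm, image x=nest y(-), up = nest x
h=-.97;c0=np.array([.475,-.285]);ex=np.array([np.cos(h),np.sin(h)]);ey=np.array([-ex[1],ex[0]])
s=.0004;jj,ii=np.meshgrid(np.arange(600),np.arange(600))
X=c0+((300-ii)*s)[...,None]*ex+((300-jj)*s)[...,None]*ey
T=np.linalg.inv(m['cam_to_world']);Q=np.dstack([X,np.full(X.shape[:2],.012)])@T[:3,:3].T+T[:3,3]
img=cv2.remap(p,(Q[...,0]/Q[...,2]*m['fx']+m['cx']).astype(np.float32),(Q[...,1]/Q[...,2]*m['fy']+m['cy']).astype(np.float32),cv2.INTER_CUBIC)
cv2.imwrite("pics/rect.png",img)
# wing
k=(P[...,2]>.09)&(P[...,2]<.11)&(np.hypot(P[...,0]-.508,P[...,1]+.328)<.05)
w=P[k];print("wing",len(w),w.mean(0),cv2.minAreaRect((w[:,:2]*1000).astype(np.float32)))
hsv=cv2.cvtColor(p,cv2.COLOR_BGR2HSV);o=k&(hsv[...,1]>150)&(p[...,2]>120);print("orange",o.sum(),P[o].mean(0))
```

```text
plate ((421.6512756347656, -195.682861328125), (120.66443634033203, 79.23126983642578), 26.523839950561523)
wing 347 [ 0.50975629 -0.32878511  0.10000243] ((511.0037841796875, -330.3770751953125), (41.9753532409668, 11.975576400756836), 73.52508544921875)
orange 25 [ 0.50478077 -0.34800849  0.10065378]
```

View pics/rect.png

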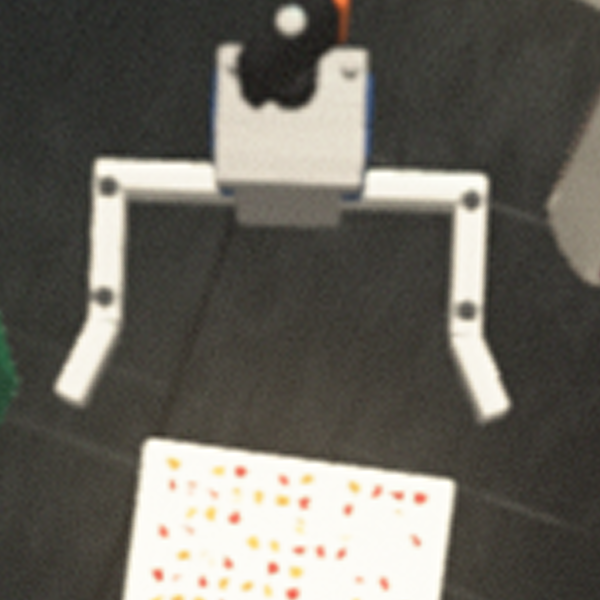

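```bash
cat >> h.py <<'E'
N=np.array([.478,-.279]);H=-1.01;EX=np.array([np.cos(H),np.sin(H)]);EY=np.array([-EX[1],EX[0]])
def nw(x,y,z): return [*(N+x*EX+y*EY),z]
E
python3 - <<'E'
from h import *
o=down(H+np.pi/2);F=lambda:np.array(arm.sense()['ft_force'])
arm.move_to(nw(-.178,-.002,.12),o);f0=F();print(f0)
arm.movel(nw(-.178,-.002,.012),v=.12)
for z in (.006,.002,-.002,-.005,-.008):
    arm.movel(nw(-.178,-.002,z),v=.04);df=F()-f0
    if abs(df[2])>4: print("touch",z,df);break
s=arm.sense();print(s['time'],s['tcp_pos'],s['joint_positions'],F()-f0)
z=s['tcp_pos'][2]; z=round(float(z),3)
arm.movel(nw(-.13,-.002,z),v=.05);print(F()-f0)
m=camera_model("wrist");p,d=snapshot("wrist");cv2.imwrite("pics/w2.png",p[...,::-1]);np.savez("pics/w2.npz",d=d,**m)
E
```

```text
[-0.13062796  0.37922926  0.67808233]
7.4417 [ 0.38147204 -0.12929536 -0.0081847 ] [ 0.41275858  0.17580178 -0.20847911  2.23704855  0.05403291  0.73358963
  0.72800117] [-0.2365032  -0.23103414 -1.35443143]
[ 0.50680713  0.22268589 -0.18352795]
```

View pics/w2.png

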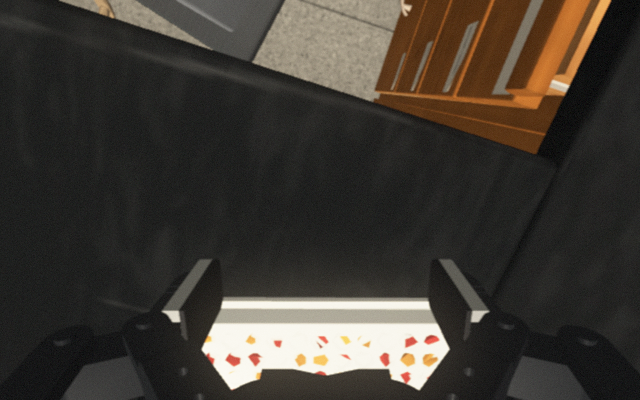

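The plate's rear edge is level across the fingers (row 300, columns 223–430), so both fingers have squared it up. Continue pushing.

Run:
```python
from h import *
f=np.load("pics/w2.npz");m={k:f[k] for k in f}
for v,z in((298,0),(310,.007),(323,.014)):
  W=onplane(m,[[230,v],[420,v]],z)[:,:2]-N; print(v,(W@np.c_[EX,EY]).round(4))
F=lambda:np.array(arm.sense()['ft_force']);f0=F();z=-.008
def push(x,v):
    arm.movel(nw(x,-.002*min(1,max(0,(-x-.06)/.06)),z),v=v);return (F()-f0)[:2]@EX
for x in(-.115,-.10,-.09,-.08,-.072,-.066): print(x,round(push(x,.06),2))
for x in np.arange(-.064,-.044,.0015):
    g=push(x,.02);print(round(x,4),round(g,2),end=' ')
    if g<-6: break
s=arm.sense();print(s['time'],(s['tcp_pos'][:2]-N)@np.c_[EX,EY],s['tcp_pos'][2],F()-f0)
```

```text
298 [[-0.1176 -0.0438]
 [-0.1178  0.0392]]
310 [[-0.1164 -0.0421]
 [-0.1166  0.0375]]
323 [[-0.1153 -0.0404]
 [-0.1154  0.0358]]
-0.115 0.12
-0.1 0.15
-0.09 0.31
-0.08 0.35
-0.072 -0.01
-0.066 -0.08
-0.064 -0.67 -0.0625 0.35 -0.061 -0.1 -0.0595 -0.96 -0.058 0.9 -0.0565 -0.17 -0.055 -0.21 -0.0535 0.07 -0.052 -1.13 -0.0505 -5.51 -0.049 -11.45 13.3167 [-5.14202147e-02 -1.68007927e-05] -0.008501556769086264 [-5.86488619  9.83682315  7.17736286]
```

Run:
```python
from h import *
arm.dwell(.3)
arm.movel(nw(-.08,0,-.008),v=.08);arm.movel(nw(-.08,0,.2),v=.2)
arm.move_to(nw(-.04,0,.28),down(H+np.pi/2));arm.dwell(.2)
m=camera_model("wrist");p,d=snapshot("wrist");cv2.imwrite("pics/w3.png",p[...,::-1]);np.savez("pics/w3.npz",d=d,**m)
P=cloud(m,d)
k=(P[...,2]>.09)&(P[...,2]<.11)&(np.hypot(P[...,0]-.511,P[...,1]+.33)<.04)
w=P[k];print("wing",len(w),cv2.minAreaRect((w[:,:2]*1000).astype(np.float32)))
s=arm.sense();print(s['time'],np.round(s['joint_positions'],2))
# rectified at z=.0135 about N in nest axes
sc=.0003;jj,ii=np.meshgrid(np.arange(600),np.arange(600))
X=N+((300-ii)*sc)[...,None]*EX+((300-jj)*sc)[...,None]*EY
T=np.linalg.inv(m['cam_to_world']);Q=np.dstack([X,np.full(X.shape[:2],.0135)])@T[:3,:3].T+T[:3,3]
img=cv2.remap(p[...,::-1],(Q[...,0]/Q[...,2]*m['fx']+m['cx']).astype(np.float32),(Q[...,1]/Q[...,2]*m['fy']+m['cy']).astype(np.float32),cv2.INTER_CUBIC)
cv2.imwrite("pics/rect3.png",img)
```

```text
wing 562 ((510.9848937988281, -330.38189697265625), (42.11754608154297, 12.539793968200684), 75.79426574707031)
16.0417 [ 0.53  0.08 -0.13  1.66  0.01  1.4   0.96]
```

View pics/rect3.png

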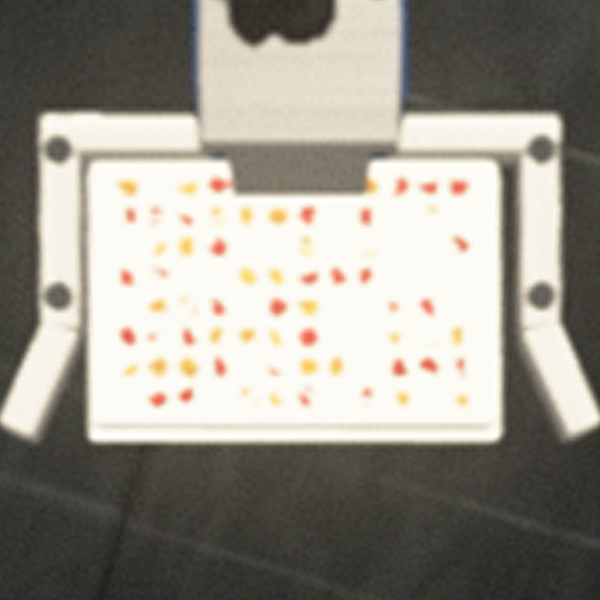

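The plate is home and square: its edge is at the stop (row 157 against 153) and it is about 2 mm off the fence midline. The wing is at (0.511, -0.330) with heading about -1.83, so the screw is at about 0.82. Next: grasp it and turn with joint 7.

Run:
```python
from h import *
c=[.511,-.3304];w=-1.825+np.pi/2
def yaw():
    M=R.from_rotvec(arm.sense()['orientation']).as_matrix();return np.arctan2(M[1,1],M[0,1])
arm.move_to([*c,.17],down(w));arm.movel([*c,.076],v=.1)
s=arm.sense();print(s['time'],s['ft_force'],np.round(s['joint_positions'],2))
arm.close_gripper();s=arm.sense();print(s['time'],s['width'],s['gripper_force'],s['ft_force'],s['torque'],'yaw',yaw())
q=np.array(s['joint_positions']);t0=s['torque'][2]
th=H+np.pi/2-yaw();print("theta",th)
for i in range(9):
    st=min(.25,2.85-th); 
    if st<.02: break
    q[6]-=st;arm.set_joints(q);s=arm.sense();th=(H+np.pi/2-yaw())%(2*np.pi)
    print(round(s['time'],2),'th',round(th,3),'Tz',round(s['torque'][2]-t0,3),np.round(s['ft_force'],1),s['tcp_pos'].round(4))
    if abs(s['torque'][2]-t0)>.5: break
```

```text
17.8583 [ 0.3152577  -0.44078958 -0.65927587] [ 0.54  0.42 -0.05  1.68  0.03  1.04  0.23]
18.525 0.010703545031818891 64.36609379947186 [1.44205676 0.03116247 4.20870713] [-0.02610077 -0.27847061 -0.05056969] yaw -0.2541366261450508
theta 0.8149329529399474
18.88 th 1.061 Tz -0.003 [ 0.8 -1.5  0.8] [ 0.5117 -0.3306  0.0766]
19.23 th 1.308 Tz 0.033 [ 3.2 -0.2  0.2] [ 0.5118 -0.3307  0.0766]
19.57 th 1.557 Tz 0.025 [ 4.1 -2.1  0.1] [ 0.5118 -0.3308  0.0766]
19.93 th 1.809 Tz 0.051 [ 4.9 -2.3  0.3] [ 0.5119 -0.3308  0.0766]
20.27 th 2.059 Tz 0.019 [ 4.7 -4.1 -1.5] [ 0.5119 -0.331   0.0766]
20.62 th 2.309 Tz -0.062 [ 5.1 -2.7 -2.5] [ 0.5119 -0.3311  0.0766]
20.98 th 2.559 Tz 0.046 [ 5.2 -4.1 -2.2] [ 0.5119 -0.3312  0.0766]
21.32 th 2.809 Tz -0.008 [ 5.6 -3.6 -2.2] [ 0.5118 -0.3313  0.0767]
21.57 th 2.85 Tz 0.022 [ 4.4 -4.6 -2.3] [ 0.5118 -0.3313  0.0766]
```

Run:
```python
from h import *
def yaw():
    M=R.from_rotvec(arm.sense()['orientation']).as_matrix();return np.arctan2(M[1,1],M[0,1])
th=lambda:(H+np.pi/2-yaw())%(2*np.pi)
q=np.array(arm.sense()['joint_positions']);t0=arm.sense()['torque'][2];seat=None
for i in range(14):
    q[6]-=.025;arm.set_joints(q);arm.dwell(.1);s=arm.sense();T=s['torque'][2]-t0
    print(round(th(),3),round(T,3),s['ft_force'].round(1))
    if abs(T)>.7: break
arm.dwell(.2);a=th();print('end',a,arm.sense()['time'])
```

```text
2.872 0.096 [ 3.5 -1.5 -1.4]
2.899 0.054 [ 3.1 -1.8 -0.4]
2.924 -0.016 [ 3.8 -2.9 -0.7]
2.949 0.036 [ 2.9 -1.7 -0.7]
2.974 -0.01 [ 4.4 -2.9 -0.3]
2.999 0.151 [ 4.  -3.  -1.8]
3.023 0.551 [ 1.8 -1.7  1. ]
3.048 1.035 [-0.  -3.   2.2]
end 3.049184567169611 24.575
```

The torque rise begins at about 3.0, so the screw is seated. Backing off to 1.43.

Run:
```python
from h import *
def yaw():
    M=R.from_rotvec(arm.sense()['orientation']).as_matrix();return np.arctan2(M[1,1],M[0,1])
th=lambda:(H+np.pi/2-yaw())%(2*np.pi)
q=np.array(arm.sense()['joint_positions'])
for i in range(10):
    st=min(.25,th()-1.43)
    if abs(st)<.01: break
    q[6]+=st;arm.set_joints(q)
arm.dwell(.4);s=arm.sense();print(th(),s['time'],s['width'],s['gripper_force'],s['ft_force'],s['torque'],s['qvel'].round(3))
m=camera_model("wrist");p,d=snapshot("wrist");pt,_=snapshot("top")
cv2.imwrite("pics/fin.png",np.hstack([p[...,::-1][:, :],])) 
cv2.imwrite("pics/fin2.png",np.vstack([cv2.resize(p[...,::-1],(480,300)),cv2.resize(pt[...,::-1][165:265,300:460],(480,300),interpolation=cv2.INTER_CUBIC)]))
```

```text
1.4229616542997237 27.325 0.011187441364357509 63.22377886623144 [0.86310238 3.91058772 4.28910638] [ 0.9369249  -0.08023277 -0.0188981 ] [-0.     0.001  0.     0.001  0.    -0.001  0.007]
```

View pics/fin2.png

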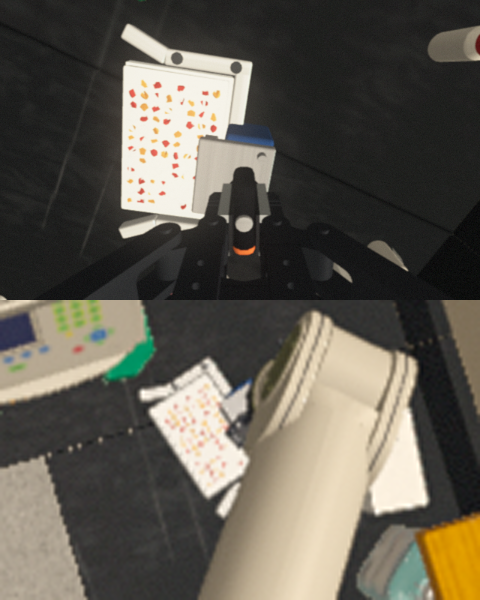

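The wrist view shows the plate still home (wrist half, around (170,140)) and the wing held between the pads at about (245,225), with its orange end toward the camera bottom. Handing in.

```bash
python3 -c "
from rig import arm
print(arm.hand_in())"
```

```text
the job is handed in; nothing more can be done
None
```

I handed the job in at about 27 s, with no verdict returned: the plate is home against the stop, and the screw was seated at about 3.0 rad, then backed off to about 1.42 rad and is still gripped at about 63 N.

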